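Clamp a pinecone base in its gluing jig with the eccentric cam

TASK

Two plywood gluing jigs lie on the craft table; only one has a pale wooden base block in it. On that jig, turn the eccentric clamp counter-clockwise (seen from above) by its bar handle until its lobe pushes the block home against the sprung fence and clamps it firmly, then let go and leave it clamped. Do not turn the clamp of the empty jig.

Things in the scene. Friction and masses are not known exactly. Their poses are not given: they have to be found in the camera images.
- jig: Fixed plywood jig holding the block (an identical jig is empty). Board 190 x 120 x 12 mm, x -55 to 135, y -60 to 60. Origin: on the clamp's turning axis, at table height; x points from clamp to block and fence, z up. Fence bar across the far end on springs (3 N/mm): inner face at x = 96 mm, top 42 mm above the table; low cheeks hold the block sideways, 4 mm play. Clamp: see cam.
- cam (a joint): Dark wooden eccentric disc, 56 mm across, centre 12 mm off its axis, top 32 mm above the table. On it, centred on the axis, a bar handle 60 long, 14 thick, 32 to 72 mm above the table, in line with the lobe; pale dot at its lobe end. Rad, growing counter-clockwise; lobe points at value - 1.745 from jig x. Starts 0 to 0.3, bears from 0.91, firm by 1.3, stop 1.65. Stiff (0.12 N m), stays where left.
- block: Loose pale wooden base block in the jig, 60 mm (x, clamp to fence) x 70 mm (y) x 26 mm high, dark round hole mark on top. Origin: centre of its underside, 12 mm above the table. It starts 1 to 4 mm short of the fence; touching the fence its origin lies at x = 66 mm in the jig's frame, and clamped firmly the springs give some 3 mm more. Its top is 38 mm above the table.
- spare_cam_mark (a point): Pale dot on the bar handle of the empty jig's clamp, 72 mm above the table, 22 mm from that clamp's turning axis. That clamp must stay as it is.
Things that resemble listed ones, but are neither listed nor needed, are in the scene too. What is shaped like the jig but green or red is not meant.

How it is judged (in metres and radians):
At the end, for the whole second after the job is handed in: The lobe by itself presses on the block with over 3 N; the block lies flat (raised under 5 mm), pushed up to the sprung fence (66 mm or more from the clamp's axis), square within 7 degrees and at rest; the dot on the empty jig's clamp has moved under 8 mm (contact force between cam and block above 3 N and x of block in the frame of jig above 0.066 m and z of block in the frame of jig below 0.017 m and angle between the x axis of block and the x axis of jig, either way round below 0.12 rad and linear speed of block below 0.01 m/s and distance of spare_cam_mark from where it was at the start of the episode below 0.008 m); the robot touches nothing.
It fails at once if the clamp of the empty jig is turned (its dot moves 20 mm) (distance of spare_cam_mark from where it was at the start of the episode above 0.02 m).
It also fails if it takes over 32 s, if anything falls off the work surface, if the arm or the gripper's body presses on something with over 40 N, if the wrist force passes 120 N, or if a joint passes its speed limit or range.

ROBOT

A 7-joint arm with a two-finger parallel gripper is mounted at the origin on the work surface. World frame = base frame: x ahead of the robot, y to its left, z up, the work surface at z = 0. Lengths are in m, angles in degrees, forces in N, time in s.
With the tool pointing down it reaches from about 0.425 to 0.875 m from the base axis. Payload 4.7 kg.
Tool frame: the origin (TCP) lies between the finger pads; the fingertips stand 19 mm ahead of it and the grasp point (between the pads) is the TCP; x points along the fingers, z is the direction in which the jaws open and shut, and the axes are right-handed (so a half turn about x gives the same grasp; the last joint's range is limited). The gripper opens to 87 mm and grips with 3 to 60 N. Pads are 19 mm wide; open, the fingers measure 117 mm over their backs; the gripper's body (75 mm by 190 mm) begins 51 mm behind the grasp point.
Start: joints at [-71.786, 18.392, -4.016, 83.108, 1.295, 78.541, -3.26], TCP at [0.194, 0.62, 0.242] pointing down, gripper open.
Joint ranges: [-163.93, 163.93], [-17.29, 119.83], [-79.2, 71.16], [3.27, 140.29], [-89.18, 269.18], [5.43, 117.66], [-154.24, 154.24]. Speed limits (degrees/s): [147.25, 147.25, 180, 180, 180, 180, 180].

INTERFACE

Orientations are given as [roll, pitch, yaw] about the fixed x, y, z axes, in that order (R = Rz(yaw) Ry(pitch) Rx(roll)).
In Python, from cell import monitor, read_camera, camera_model, env, regions_of gives the robot as it stands. The module is installed in compiled form; this text tells all that it offers.
- The arm moves only by the tool step_arm, never from a script. Its argument "deltas" is a list of rows, each a list of 5 numbers: the gripper's target within -1 to 1 (fully open at 1, half-way at 0, shut at -1), then the shift along the tool's x, y, z in m, then the turn about the tool's x in degrees. A call has 1 to 12 rows; each row is the pose to reach, as a shift and turn from the pose commanded when the call began, along the tool's axes at that moment; what a row does not reach only later rows make up. A row lasts 1/8 s, in which the tool goes at most 62.5 mm and 10.7 degrees, less where a joint would pass 70% of its speed; a pose out of reach is approached as far as the arm can. A call with a gripper value outside its range is refused whole. The fingers move at their own pace and stop on an object; "newtons" is the grip in N (left out, the last holds). Time passes only in rows, so rows that repeat a pose let the fingers close. It gives the time, the measured TCP pose, the force and the opening at its end, in the units of the state.
- monitor.get_obs(): the state, without advancing time (a new reading comes with each control period).
- read_camera(name): name is "scene" or "side" or "wrist"; returns (picture, depth): 384x512x3 uint8, red, green, blue; 384x512 float32, m along the optical axis (not along the pixel's ray), 0 where there is no reading.
- camera_model(name): a dict with "fx", "fy", "cx", "cy" (pixels), "xyz" and "attitude" of the camera in the world. Camera axes: x right, y down, z forward; pixel columns grow to the right and rows downward; lengths in m; the calibration is good to about 2 mm. A picture is of the moment at which its call begins: read the wrist's pose just before it. camera_model takes no time and is no camera call; for the wrist camera it gives the pose at the moment of the call.
- env.sign_off(): hands the job in, once; it reports no verdict.
Trained networks look in the newest picture that a camera, given by its name, has taken for a name from the list of things; names that differ only in an ending like _2 or _b are one class to them, and where a whole thing is asked for, a point or a joint stands for the part that bears it (a point fixed in the world has none). Each returns a list of dicts, best first, with "p" (0 to 1); they miss things now and then, are a little off and sometimes report something else, mostly with a low value. They report only what shows in the picture. A call takes as long as a camera call. They do not tell look-alikes from the thing itself.
- regions_of(camera, thing): "pixels" (384x512 bool, what is visible of it) and "pixel" ([column, row] in pixels, amid what is visible of it).
The state is a dict: "time_s": time; "qpos": joint angles; "joint_velocities": joint speeds; "effort": joint torques, N m; "tool_pos": TCP position; "tool_rot": TCP orientation; "force": force on the tool from outside, world axes, zero at the start; "wrist_torque": the same for the moment, N m; "grip_width": finger opening in m.
Only numpy, scipy, OpenCV 4.12 (cv2) and the standard library are available. Lean on these libraries where they do the work, as an engineer would, in place of code of your own. Each camera call takes 0.05 s, during which the arm holds its last target. There are 200 camera calls.

## Working session

There is one attempt and no reset: what is moved stays moved. The work goes in short steps, Python scripts to look and compute and a tool call to move; the robot and the scene stay as the last step left them, time stands still between calls to the robot, and variables do not carry over. Pictures are saved under pics/ and viewed, about 8 in all and at most 12, crops included, and the job is handed in when it is done.

Besides the shell and the picture viewer there is one more tool, called after "Request:" as a command line: name --pt "numbers of a row" for each row, then --argument value for the rest. step_arm: Moves the arm, as the interface text tells. Its arguments: {"type":"object","properties":{"deltas":{"type":"array"},"newtons":{"type":"number"}},"required":["deltas"]}

```bash
mkdir -p pics; cat > h.py <<'E'
from cell import monitor, read_camera, camera_model, env, regions_of
import numpy as np, cv2
from scipy.spatial.transform import Rotation as R
def cammat(m):
    a=np.array(m["attitude"],float)
    if a.shape==(3,3): return a
    return R.from_euler('xyz',a,degrees=True).as_matrix()
def unproj(m,d,us,vs):
    z=d[vs,us]; p=np.stack([(us-m["cx"])/m["fx"]*z,(vs-m["cy"])/m["fy"]*z,z],-1)
    return p@cammat(m).T+np.array(m["xyz"])
def at_height(m,u,v,h):
    r=cammat(m)@np.array([(u-m["cx"])/m["fx"],(v-m["cy"])/m["fy"],1]); o=np.array(m["xyz"])
    return o+r*(h-o[2])/r[2]
def save(n,im): cv2.imwrite(f"pics/{n}.png",cv2.cvtColor(im,cv2.COLOR_RGB2BGR))
E
python3 - <<'E'
from h import *
o=monitor.get_obs(); print(o)
for n in ("scene","side"):
    p,d=read_camera(n); m=camera_model(n); print(n,m); save(n+"0",p)
    for t in ("jig","cam","block","spare_cam_mark"):
        for r in regions_of(n,t):
            vs,us=np.nonzero(r["pixels"]&(d>0)); 
            print(n,t,round(r["p"],2),r["pixel"],len(us),np.median(unproj(m,d,us,vs),0).round(3) if len(us) else None)
a,b=[cv2.imread(f"pics/{n}0.png") for n in("scene","side")]
cv2.imwrite("pics/both.png",np.vstack([a,b])[:,:] if 0 else cv2.resize(np.hstack([a,b]),(800,300),interpolation=cv2.INTER_AREA))
E
```

```text
{'time_s': 0.0, 'qpos': array([-71.78563547,  18.43901153,  -4.01634323,  83.17600175,
         1.29785491,  78.53963264,  -3.26176661]), 'joint_velocities': array([ 0.05115239,  0.02275243,  0.02482774, -0.016286  , -0.06366952,
       -0.0026933 ,  0.06990291]), 'effort': array([ 3.58279021e-04, -4.91298687e+01, -4.03822605e-01, -3.12518513e+01,
       -6.39984920e-02,  4.37914033e-02,  1.79502413e-04]), 'tool_pos': array([0.19434624, 0.61972163, 0.24045251]), 'tool_rot': array([-175.65768917,   89.89044601, -103.06270609]), 'force': array([0.11546821, 0.55149042, 0.74908119]), 'wrist_torque': array([-0.00524856, -0.03066558,  0.00577472]), 'grip_width': 0.08659669925374487}
scene {'fx': 357.4796538531556, 'fy': 357.4796538531556, 'cx': 256.6131914413412, 'cy': 189.92134974906818, 'xyz': array([ 0.70776929, -0.44617626,  0.61276323]), 'attitude': array([-134.86267697,   -0.33821814,   33.69155283])}
scene jig 0.83 [121.8, 259.6] 5290 [ 0.267 -0.265  0.016]
scene jig 0.81 [260.2, 146.4] 2383 [0.298 0.183 0.014]
scene jig 0.77 [319.0, 241.2] 4739 [ 0.572 -0.014  0.014]
scene jig 0.67
[... 478 characters left out ...]
91.72810348101999, 'xyz': array([-0.02747712, -0.7344242 ,  0.89574806]), 'attitude': array([-133.81145781,    0.81826335,  -32.01284498])}
side jig 0.98 [182.0, 183.8] 2656 [0.291 0.188 0.016]
side jig 0.98 [310.4, 185.6] 2657 [ 0.566 -0.011  0.016]
side jig 0.89 [257.9, 312.3] 4878 [ 0.254 -0.264  0.015]
side jig 0.85 [246.7, 149.3] 1626 [0.496 0.207 0.018]
side cam 0.97 [242.8, 147.1] 410 [0.489 0.215 0.036]
side cam 0.96 [171.9, 191.8] 481 [0.248 0.173 0.036]
side cam 0.94 [295.3, 188.1] 485 [ 0.518 -0.019  0.037]
side cam 0.83 [245.7, 318.1] 752 [ 0.21  -0.274  0.035]
side block 0.9 [258.0, 138.5] 456 [0.552 0.229 0.038]
side spare_cam_mark 0.63 [362.7, 247.7] 663 [ 0.526 -0.259  0.042]
```

View pics/scene0.png

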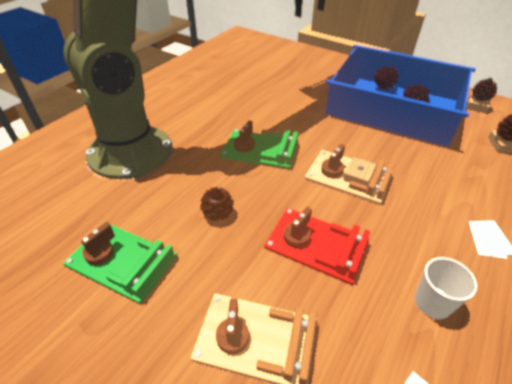

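The candidates in the scene picture are green jigs at (260,146) and (121,260), a red jig at (319,241), an empty plywood jig at (255,338), and a plywood jig with a pale block at (345,175). The last one fits. I'll confirm it in an enlarged crop and fit its pose.

```bash
python3 - <<'E'
from h import *
P=[]
crops=[]
for n,c in (("scene",(345,172)),("side",(250,146))):
    p,d=read_camera(n); m=camera_model(n)
    crops.append(cv2.resize(p[c[1]-40:c[1]+40,c[0]-50:c[0]+50],(400,320),interpolation=cv2.INTER_CUBIC))
    vs,us=np.nonzero(d>0); w=unproj(m,d,us,vs)
    k=np.linalg.norm(w[:,:2]-[0.535,0.215],axis=1)<0.16
    w=w[k]; P.append(w)
    b=w[(w[:,2]>.008)&(w[:,2]<.05)]
    print(n,"rect",cv2.minAreaRect((b[:,:2]*1000).astype(np.float32)))
    t=w[(w[:,2]>.066)&(w[:,2]<.08)]; print("top",len(t),t[:,:2].mean(0).round(3),cv2.minAreaRect((t[:,:2]*1000).astype(np.float32)))
    f=w[(w[:,2]>.034)&(w[:,2]<.045)]
    for r in regions_of(n,"block"):
        vs,us=np.nonzero(r["pixels"]&(d>0)); q=unproj(m,d,us,vs); q=q[abs(q[:,2]-.038)<.004]
        print("block",cv2.minAreaRect((q[:,:2]*1000).astype(np.float32)))
save("crop",np.hstack(crops))
E
```

```text
scene rect ((507.746826171875, 172.09042358398438), (256.44757080078125, 240.14614868164062), 6.106942653656006)
top 109 [0.496 0.226] ((494.9855041503906, 229.457275390625), (58.08292007446289, 13.706124305725098), 85.85526275634766)
block ((558.0518188476562, 238.22305297851562), (59.859962463378906, 68.46456909179688), 2.43304705619812)
side rect ((510.68206787109375, 176.7724609375), (257.81488037109375, 248.5419921875), 9.689850807189941)
top 83 [0.492 0.229] ((492.99627685546875, 231.93580627441406), (63.851806640625, 14.274333000183105), 86.28692626953125)
block ((556.8985595703125, 239.13746643066406), (63.894737243652344, 69.27665710449219), 1.8306950330734253)
```

View pics/crop.png

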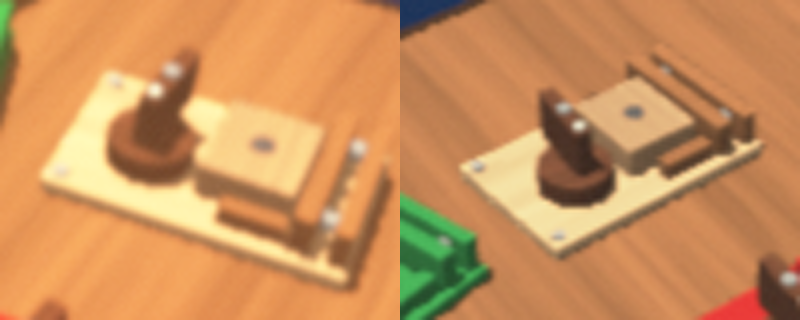

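The crop confirms it: the plywood jig with the pale block. Handle top is near (172,70)/(563,108), the pale dot is on the near end, and the hole mark is at (262,145)/(633,112). Next I'll work out the move to above it.

```bash
cat >> h.py <<'E'
def plan(target,jaw_deg):
    o=monitor.get_obs(); M=R.from_euler('xyz',o["tool_rot"],degrees=True).as_matrix()
    d=M.T@(np.array(target)-o["tool_pos"]); a=np.degrees(np.arctan2(M[1,2],M[0,2]))
    t=-(jaw_deg-a); t=(t+90)%180-90   # tool x is down: + turn = clockwise
    print("pos",o["tool_pos"].round(4),"toolx",M[:,0].round(3),"jaw",a.round(2),"delta",d.round(4),"turn",round(t,1),"q",o["qpos"].round(1),"F",o["force"].round(1),"w",o["grip_width"],"t",o["time_s"])
E
python3 -c "
from h import *
plan([.494,.231,.20],-4)"
```

```text
pos [0.1945 0.6203 0.2416] toolx [ 0.  0. -1.] jaw 72.6 delta [ 0.0416 -0.4023 -0.2819] turn 76.6 q [-71.8  18.4  -4.   83.1   1.3  78.5  -3.3] F [-1.3  0.5 -0. ] w 0.08698527084671082 t 0.7
```

Request:
step_arm --pt "0 0 -0.05 -0.035 9.5" --pt "0 0 -0.1 -0.07 19" --pt "0 0 -0.15 -0.105 29" --pt "0 0 -0.2 -0.14 38" --pt "0 0 -0.25 -0.175 48" --pt "0 0 -0.3 -0.21 57" --pt "0 0 -0.35 -0.245 67" --pt "0 0.01 -0.402 -0.282 76.6" --pt "0 0.02 -0.402 -0.282 76.6" --pt "0 0.02 -0.402 -0.282 76.6" --pt "0 0.02 -0.402 -0.282 76.6"

```text
time_s: 2.08
tool_pos: [0.4928, 0.2329, 0.2218]
tool_rot: [107.1, 90.0, 103.3]
force: [-0.2, -0.7, 0.1]
grip_width: 0.0432
```

```bash
python3 - <<'E'
from h import *
plan([.494,.231,.062],-4)
m=camera_model("wrist"); p,d=read_camera("wrist"); save("w1",p); print(m["xyz"],m["attitude"])
vs,us=np.nonzero(d>0); w=unproj(m,d,us,vs)
w=w[np.linalg.norm(w[:,:2]-[0.535,0.235],axis=1)<0.15]
t=w[(w[:,2]>.062)&(w[:,2]<.08)&(np.linalg.norm(w[:,:2]-[.494,.231],axis=1)<.05)]
if len(t): print("top",len(t),cv2.minAreaRect((t[:,:2]*1000).astype(np.float32)), t[:,2].mean())
for th in ("block","cam","jig"):
  for r in regions_of("wrist",th):
    v,u=np.nonzero(r["pixels"]&(d>0)); q=unproj(m,d,u,v)
    if th=="block": q=q[abs(q[:,2]-.038)<.005]
    if len(q): print(th,round(r["p"],2),r["pixel"],cv2.minAreaRect((q[:,:2]*1000).astype(np.float32)))
E
```

```text
pos [0.4928 0.2329 0.2218] toolx [-0.     0.001 -1.   ] jaw -3.8 delta [ 0.1598 -0.0019  0.0014] turn 0.2 q [-46.9   6.1  20.3 100.5  -2.3  73.7 -29.9] F [-0.2 -0.7  0.1] w 0.043207129108085336 t 2.075
[0.49827076 0.31112561 0.3656885 ] [ 1.63467771e+02  4.75173549e-02 -3.71932377e+00]
top 614 ((495.1739501953125, 233.02468872070312), (58.41819763183594, 13.910059928894043), 86.78166961669922) 0.07230753506390881
block 0.61 [310.2, 163.2] ((557.6873168945312, 240.81309509277344), (60.141910552978516, 70.66390228271484), 5.222054958343506)
cam 0.73 [259.3, 180.7] ((497.26324462890625, 224.66746520996094), (64.4908447265625, 54.323280334472656), 53.73439025878906)
cam 0.68 [86.0, 217.9] ((262.6292419433594, 187.65264892578125), (39.366695404052734, 68.5920181274414), 8.81623649597168)
jig 0.79 [280.7, 163.3] ((539.3462524414062, 235.03256225585938), (204.12034606933594, 126.471923828125), 5.707324504852295)
jig 0.67 [281.6, 287.3] ((490.1357116699219, 128.33108520507812), (97.45271301269531, 248.2402801513672), 12.7346830368042)
jig 0.65 [122.4, 191.7] ((316.74517822265625, 210.80303955078125), (278.02484130859375, 125.75044250488281), 18.4081974029541)
```

View pics/w1.png

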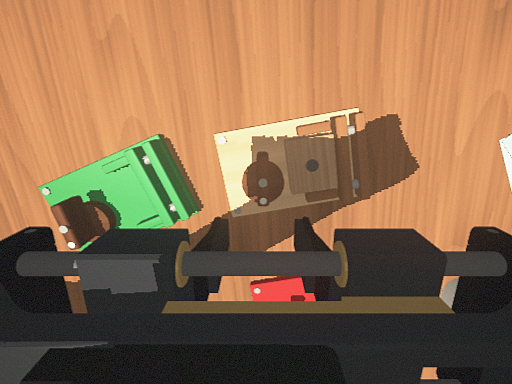

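The wrist view shows the handle at (262,180), pale dot at (263,201), block hole at (312,165). Handle is centred at about (0.495, 0.2325), direction 86.8°. I'll descend and grip.

Request:
step_arm --pt "0 0.04 0 0.002 -0.6" --pt "0 0.08 0 0.002 -0.6" --pt "0 0.115 0 0.002 -0.6" --pt "0 0.14 0 0.002 -0.6" --pt "0 0.16 0 0.002 -0.6" --pt "0 0.16 0 0.002 -0.6" --pt "-1 0.16 0 0.002 -0.6" --pt "-1 0.16 0 0.002 -0.6" --pt "-1 0.16 0 0.002 -0.6" --pt "-1 0.16 0 0.002 -0.6" --newtons 40

```text
time_s: 3.52
tool_pos: [0.4945, 0.2311, 0.062]
tool_rot: [176.3, 89.9, 172.9]
force: [-4.7, 0.0, 4.5]
grip_width: 0.0138
```

Request:
step_arm --pt "-1 0 0 0 -7" --pt "-1 0 0 0 -14" --pt "-1 0 0 0 -21" --pt "-1 0 0 0 -28" --pt "-1 0 0 0 -35" --pt "-1 0 0 0 -42" --pt "-1 0 0 0 -42" --newtons 60

```text
time_s: 4.4
tool_pos: [0.495, 0.2313, 0.062]
tool_rot: [117.3, 89.9, 155.9]
force: [-4.4, 1.5, 5.2]
grip_width: 0.0135
```

```bash
python3 -c "
from h import *
plan([.495,.2325,.062],-4); print(monitor.get_obs()['wrist_torque'])"
```

```text
pos [0.495  0.2313 0.062 ] toolx [-0.001  0.001 -1.   ] jaw 38.56 delta [0.     0.001  0.0008] turn 42.6 q [-40.1  15.3  13.9 109.6  -4.5  55.7  14.4] F [-4.4  1.5  5.2] w 0.013501899282407625 t 4.4
[-0.01587335  1.00353603  0.09806199]
```

Request:
step_arm --pt "-1 0 0 0 -6" --pt "-1 0 0 0 -12" --pt "-1 0 0 0 -18" --pt "-1 0 0 0 -24" --pt "-1 0 0 0 -30" --pt "-1 0 0 0 -36" --pt "-1 0 0 0 -42" --pt "-1 0 0 0 -44" --pt "-1 0 0 0 -44"

```text
time_s: 5.52
tool_pos: [0.4952, 0.2317, 0.062]
tool_rot: [41.3, 89.9, 123.7]
force: [-4.0, 1.8, 4.1]
grip_width: 0.0137
```

```bash
python3 - <<'E'
from h import *
plan([.495,.2325,.062],-4); print(monitor.get_obs()['wrist_torque'])
p,d=read_camera("scene"); m=camera_model("scene"); save("s2",cv2.resize(p[110:230,270:430],(640,480),interpolation=cv2.INTER_CUBIC))
for r in regions_of("scene","block"):
    v,u=np.nonzero(r["pixels"]&(d>0)); q=unproj(m,d,u,v); q=q[abs(q[:,2]-.038)<.004]
    if len(q):print("block",r["p"],cv2.minAreaRect((q[:,:2]*1000).astype(np.float32)))
E
```

```text
pos [0.4952 0.2317 0.062 ] toolx [-0.001  0.001 -1.   ] jaw 82.44 delta [-0.      0.0003  0.0008] turn 86.4 q [-34.9  15.1   8.  109.4  -2.6  55.6  56.7] F [-4.   1.8  4.1] w 0.013734354250778881 t 5.525
[ 0.29876995  1.04130038 -0.18891772]
block 0.93 ((564.382568359375, 236.40089416503906), (59.83940124511719, 85.86503601074219), 6.079984664916992)
```

View pics/s2.png

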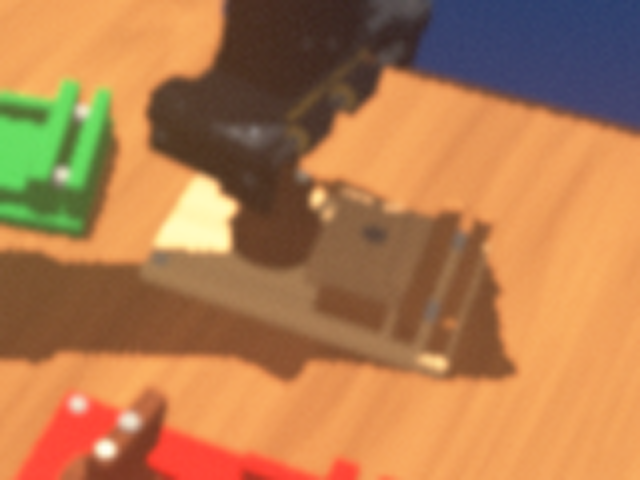

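The block has moved toward the fence and lies against the lobe (hole at (374,233), cam at (275,225) in the crop). The tool turned 86°. I'll release and lift.

Request:
step_arm --pt "0 0 0 0 0" --pt "0 0 0 0 0" --pt "0 0 0 0 0" --pt "0 0 0 0 0" --pt "0 -0.03 0 0 0" --pt "0 -0.07 0 0 0" --pt "0 -0.12 0 0 0" --pt "0 -0.17 0 0 0" --pt "0 -0.17 0 0 0" --pt "0 -0.17 0 0 0"

```text
time_s: 6.88
tool_pos: [0.4954, 0.2306, 0.231]
tool_rot: [123.2, 90.0, -154.3]
force: [-0.0, -1.1, 0.0]
grip_width: 0.0434
```

```bash
python3 - <<'E'
from h import *
plan([.495,.2325,.062],-4)
for n in("scene","side"):
  p,d=read_camera(n); m=camera_model(n); 
  if n=="scene": save("s3",cv2.resize(p[110:230,270:430],(640,480),interpolation=cv2.INTER_CUBIC))
  vs,us=np.nonzero(d>0); w=unproj(m,d,us,vs)
  t=w[(w[:,2]>.066)&(w[:,2]<.08)&(np.linalg.norm(w[:,:2]-[.495,.2325],axis=1)<.05)]
  print("handle",len(t),cv2.minAreaRect((t[:,:2]*1000).astype(np.float32)))
  for r in regions_of(n,"block"):
    v,u=np.nonzero(r["pixels"]&(d>0)); q=unproj(m,d,u,v); q=q[abs(q[:,2]-.038)<.004]
    if len(q):print("block",r["p"],np.median(q[:,2]),cv2.minAreaRect((q[:,:2]*1000).astype(np.float32)))
  for r in regions_of(n,"spare_cam_mark"): print(r["p"],r["pixel"])
E
```

```text
pos [0.4954 0.2306 0.231 ] toolx [-0. -0. -1.] jaw 82.58 delta [0.169  0.0006 0.0019] turn 86.6 q [-35.6   6.    8.4  99.2  -0.9  74.9  55.6] F [-0.  -1.1  0. ] w 0.043414283396215524 t 6.875
handle 133 ((494.57867431640625, 230.60386657714844), (15.53532886505127, 59.775482177734375), 83.16138458251953)
0.7 [232.0, 332.2]
handle 101 ((494.2153015136719, 232.20469665527344), (19.99303436279297, 59.86231994628906), 78.54027557373047)
block 0.86 0.03932312031932861 ((561.82275390625, 244.62466430664062), (64.37469482421875, 74.09501647949219), 1.715611457824707)
0.54 [261.0, 134.7]
```

View pics/s3.png

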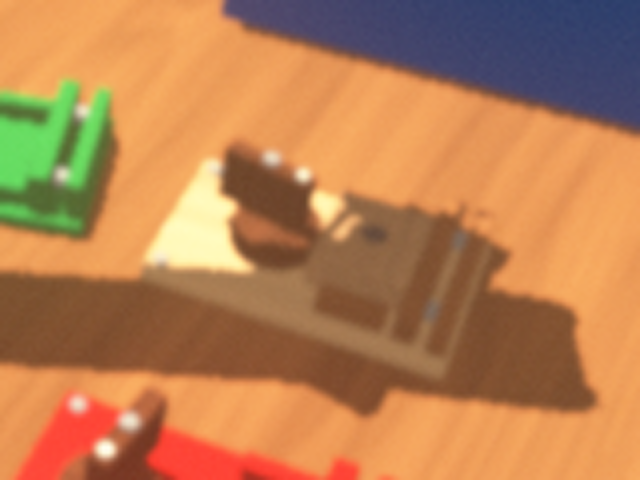

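```bash
python3 -c "
from h import *
env.sign_off()"
```

```text
the job is handed in; nothing more can be done
```

I clamped the block on the plywood jig that holds it and handed the job in at about 7 s. I gripped the bar handle over its axis, turned it 86° counter-clockwise, let go and lifted clear.

- **Clamp:** after release the handle stayed at about -7° in the world (side camera: nearer -11°). With the jig at about 5.5°, the clamp value is roughly 1.45–1.53 rad, past the "firm" value of 1.3 and short of the stop at 1.65.
- **Block:** it lies flat. While the handle was still gripped, the block read about 6 mm further toward the fence. After release, the side camera put it about 4–5 mm further along than at the start, roughly 68–69 mm from the clamp's axis.
- **Arm:** the tool is 0.23 m above the table, with about 1 N on the wrist, so it touches nothing.
- **Empty jig:** I never went near it. Its dot was found within about 2 pixels of its first place in the scene picture.

**What disagreed or was not checked:**
- The networks missed the block in the last scene picture because it was in shadow, so its final position rests on the side camera alone, whose rectangle fit was a little oversized. The side camera also gave one doubtful hit for the dot, which was not on the empty jig.
- I could not measure the lobe's force on the block directly.

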